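# Put the weighed sample back in its carrier and hold the carrier ready to hand over

### The job

The amber bottle on the scale has been weighed: put it upright into the empty well of the plywood bottle carrier, lowering it gently until it stands on the well's floor, and let go of it. Then pick up the carrier by its handle board and finish while holding it, still and level, about ten centimetres above the counter with all four bottles in their wells, ready to be handed to the guest. Never tip the carrier or drop the bottle, and leave the other things on the counter where they stand.

Things in the scene. Friction and masses are not known exactly. Their poses are not given: they have to be found in the camera images.
- amber_bottle: The bottle to put away: square glass bottle of deep amber (brown-orange) colour, 35 mm square, 84 mm tall: coloured body 50 mm high, then a short brass neck and a 24 mm square, 28 mm tall dark wooden cap from 56 to 84 mm, sides parallel to the body's. About 95 g. Origin: centre of the underside, z up, x and y square to the sides. It stands upright near the middle of the scale's pan, at any yaw.
- amber_cap (a point): Centre of the amber bottle's wooden cap, 70 mm above its underside.
- carrier: Loose plywood bottle carrier, about 340 g empty, base 190 (x) by 150 mm (y): an 8 mm floor, and above it a plate, top 30 mm up, with four square wells (holes) centred at x = +-62, y = +-38 mm, sides parallel to the base. Seated bottles stand on the floor; their caps reach 92 mm. An upright handle board with a hand slot crosses the middle, along y. Origin: centre of the underside, z up.
- carrier_handle (a point): Middle of the grip bar, the top of the handle board: 12 mm thick along the carrier's x, 136 mm long along its y, from 104 to 126 mm above the underside (this point: 115 mm). Flat sides face +-x. The filled carrier balances under it.
- empty_well (a point): Centre of the floor of the carrier's one empty well, at x = +62, y = -38 mm, 8 mm above the underside; axes as the carrier's. The amber bottle's underside comes here. The well is a 39 mm square hole in the plate, whose top is 22 mm above this point, with a 2 mm chamfer.
- scale: Fixed low bench scale: white case 200 mm (x) by 160 mm (y), display on its -x end, and a fixed round steel pan, 120 mm wide, centred 35 mm towards its +x, top 48 mm above the counter. Origin: centre of the underside.
- rose_bottle: A rose pink square bottle standing in one of the carrier's three filled wells. Same shape as the amber one: 35 mm square, 84 mm tall: coloured body 50 mm high, then a short brass neck and a 24 mm square, 28 mm tall dark wooden cap from 56 to 84 mm, sides parallel to the body's. About 95 g. Origin: centre of the underside, z up, x and y square to the sides.
- green_bottle: A green square bottle standing in one of the carrier's three filled wells. Same shape as the amber one: 35 mm square, 84 mm tall: coloured body 50 mm high, then a short brass neck and a 24 mm square, 28 mm tall dark wooden cap from 56 to 84 mm, sides parallel to the body's. About 95 g. Origin: centre of the underside, z up, x and y square to the sides.
- clear_bottle: A colourless pale grey square bottle standing in one of the carrier's three filled wells. Same shape as the amber one: 35 mm square, 84 mm tall: coloured body 50 mm high, then a short brass neck and a 24 mm square, 28 mm tall dark wooden cap from 56 to 84 mm, sides parallel to the body's. About 95 g. Origin: centre of the underside, z up, x and y square to the sides.
- strip_beaker: Bystander: glass beaker 68 mm wide, 80 mm tall, full of card smelling strips that reach about 160 mm. Origin: centre of the underside.
- dropper_bottle: Bystander: round dark dropper bottle 43 mm wide, 110 mm tall with its rubber bulb. Origin: centre of the underside.
- bean_bowl: Bystander: white bowl of coffee beans, 100 mm wide, 38 mm tall. Origin: centre of the underside.
- glass_cube: Bystander: square empty glass 56 mm wide, 70 mm tall. Origin: centre of the underside.
- bottle_rack: Fixed two-tier clear rack of round stoppered bottles at the back, 126 mm (x) by 361 mm (y), up to 150 mm tall. Origin: centre of the underside.
- ply_box: Fixed open plywood box at the left side, 200 mm (x) by 150 mm (y), 75 mm tall, dark bottles in it reach 85 mm. Origin: centre of the underside.
Things that resemble listed ones, but are neither listed nor needed, are in the scene too. Leave any blue look-alike of the amber_bottle alone.

How it is judged:
On the way, in this order (a step that is already met when the one before it is completed fails the run):
1. the amber bottle stands on the floor of the empty well, let go, the carrier still on the counter (z of amber_bottle in the frame of empty_well between -0.004 and 0.004 m and horizontal distance between amber_bottle and empty_well below 0.006 m and angle between the z axis of amber_bottle and the z axis of carrier, either way round below 0.09 rad and contact force between the fingers and amber_bottle below 0.05 N and height (world z) of carrier below 0.01 m and angle between carrier's own z axis and vertical below 0.05 rad), for 0.2 s.
2. the carrier is in the air in the gripper, clear of its support, level, with all four bottles seated (height (world z) of carrier between 0.06 and 0.16 m and angle between carrier's own z axis and vertical below 0.1 rad and z of amber_bottle in the frame of empty_well between -0.004 and 0.004 m and horizontal distance between amber_bottle and empty_well below 0.006 m and angle between the z axis of amber_bottle and the z axis of carrier, either way round below 0.09 rad and contact force between the fingers and carrier above 2 N and contact force between carrier and scale below 0.05 N and contact force between carrier and ply_box below 0.05 N and contact force between carrier and bottle_rack below 0.05 N and contact force between carrier and strip_beaker below 0.05 N and contact force between carrier and dropper_bottle below 0.05 N and contact force between carrier and bean_bowl below 0.05 N and contact force between carrier and glass_cube below 0.05 N and z of rose_bottle in the frame of carrier between 0.003 and 0.013 m and horizontal distance between each of rose_bottle, green_bottle, clear_bottle and carrier below 0.085 m and z of green_bottle in the frame of carrier between 0.003 and 0.013 m and z of clear_bottle in the frame of carrier between 0.003 and 0.013 m), for 0.5 s.
At the end, for the whole second after the job is handed in: Held by the fingers only, the carrier is 60 to 160 mm above the counter, tilted under 0.10 rad and still (30 mm/s, 0.15 rad/s); the amber bottle stands in its well (4 mm in height, 6 mm sideways) and the other three on the floors of theirs (all of step 2 and linear speed of carrier below 0.03 m/s and angular speed of carrier below 0.15 rad/s); the arm keeps its last pose, push and grip.
It fails at once if the carrier is tipped by more than about 17 degrees (angle between carrier's own z axis and vertical above 0.3 rad).
It fails at once if the amber bottle is dropped (falling freely, faster than 0.45 m/s) (contact force between amber_bottle and anything else below 0.01 N and linear speed of amber_bottle above 0.45 m/s).
It fails at once if a bystander is shoved by more than 30 mm or knocked over (distance of any of strip_beaker, dropper_bottle, bean_bowl, glass_cube from where it was at the start of the episode above 0.03 m or angle between any of strip_beaker, dropper_bottle, bean_bowl, glass_cube's own z axis and vertical above 0.5 rad).
It also fails if it takes over 61 s, if anything falls off the work surface, if the arm or the gripper's body presses on something with over 40 N, if the wrist force passes 120 N, or if a joint passes its speed limit or range.

### The arm

A 6-joint arm with a two-finger parallel gripper is mounted at the origin on the work surface. World frame = base frame: x ahead of the robot, y to its left, z up, the work surface at z = 0. Lengths are in m, angles in rad, forces in N, time in s.
With the tool pointing down it reaches from about 0.25 to 0.725 m from the base axis. Payload 4 kg.
Tool frame: the origin (TCP) lies between the finger pads; the fingertips stand 11 mm ahead of it and the grasp point (between the pads) lies 8 mm behind it (tcp_to_tips is the z of the fingertips in the tool frame, in m); z points along the fingers, y is the direction in which the jaws open and shut (so a half turn about z gives the same grasp; the last joint's range is limited). The gripper opens to 85 mm and grips with 20 to 120 N. Pads are 22 mm wide; open, the fingers measure 114 mm over their backs; the gripper's body (76 mm by 85 mm) begins 54 mm behind the grasp point. The pads swing forward as they close: fully open they stand 13 mm farther back than shut.
Start: joints at [-1.117, 0.241, 0.005, 1.335, 0, 1.571], TCP at [0.219, -0.449, 0.242] pointing down, gripper open.
Joint ranges: [-2.72, 2.72], [-1.05, 1.87], [-1.09, 1.28], [-1.99, 2.15], [-1.42, 1.44], [-3.14, 3.14]. Speed limits (rad/s): [2.79, 2.79, 3.14, 3.14, 3.14, 3.14].

### API

Orientations are given as a unit quaternion [x, y, z, w].
In Python, from workcell import * gives the robot as it stands.
- The arm moves only by the tool move_arm, never from a script. Its argument "moves" is a list that holds one entry, the list of rows, each a list of 7 numbers: the shift along the world's x, y, z in units of 500 mm (1.0 is 500 mm), then the turn, a rotation vector about the world's x, y, z in units of 30 degrees (1.0 is 30 degrees), then the closure, from -1 (fully open) to 1 (shut), so that 0 is half open. A call has 1 to 8 rows; each row shifts and turns the pose as measured when the row begins; what a row does not reach is not made up. A row lasts 1/12 s, in which the tool goes at most 41.7 mm and 7.16 degrees, less where a joint would pass 70% of its speed; a pose out of reach is approached as far as the arm can. A call with a number of a shift or a turn outside -1 to 1 is refused whole. A call with a gripper value outside its range is refused whole. The fingers move at their own pace and stop on an object; the grip force is fixed at half the most. Time passes only in rows, so rows that do not move let the fingers close. It gives the time, the measured TCP pose, the force and the opening at its end, in the units of the state.
- get_obs(): the state, without advancing time (a new reading comes with each control period).
- camera(name): name is "scene" or "side" or "wrist"; returns a dict with "pixels" (480x640x3 uint8, red, green, blue), "range_z" (480x640 float32, m along the optical axis (not along the pixel's ray), 0 where there is no reading), "fx", "fy", "cx", "cy" (pixels), "distortion" ([k1, k2, p1, p2, k3] as OpenCV has them; the pictures are not rectified), "extrinsics" (4x4, takes a point from camera to world coordinates). Camera axes: x right, y down, z forward; pixel columns grow to the right and rows downward; lengths in m; the calibration is good to about 2 mm. A picture is of the moment at which its call begins.
- job_done(): hands the job in, once; it reports no verdict.
The state is a dict: "clock": time; "joint_pos": joint angles; "joint_vel": joint speeds; "tau": joint torques, N m; "eef_pos": TCP position; "tool_rot": TCP orientation; "ft_force": force on the tool from outside, world axes, zero at the start; "ft_torque": the same for the moment, N m; "grip_width": finger opening in m.
Only numpy, scipy, OpenCV 4.12 (cv2) and the standard library are available. Lean on these libraries where they do the work, as an engineer would, in place of code of your own. Each camera call takes 0.05 s, during which the arm holds its last target.

## Working session

There is one attempt and no reset: what is moved stays moved. The work goes in short steps, Python scripts to look and compute and a tool call to move; the robot and the scene stay as the last step left them, time stands still between calls to the robot, and variables do not carry over. Pictures are saved under pics/ and viewed, and the job is handed in when it is done.

Besides the shell and the picture viewer there is one more tool, called after "Emit:" by a JSON object that holds its "fn" and its "kwargs", one argument or row to a line. move_arm: Moves the arm, as the interface text tells. Shifts and turns lie within -1 to 1; 1 stands for 500 mm of shift or 30 degrees of turn. Its arguments: {"type":"object","properties":{"moves":{"type":"array","items":{"type":"array","items":{"type":"array","items":{"type":"number"}}}}},"required":["moves"]}

```bash
mkdir -p pics
cat > h.py <<'E'
from workcell import *
import numpy as np, cv2
def snap(n,f):
    c=camera(n); cv2.imwrite(f'pics/{f}.png',c['pixels'][:,:,::-1]); np.savez(f'pics/{f}.npz',**{k:np.array(v) for k,v in c.items()}); return c
def K(c): return np.array([[c['fx'],0,c['cx']],[0,c['fy'],c['cy']],[0,0,1.]])
def rays(c,uv):
    p=cv2.undistortPoints(np.array(uv,float).reshape(-1,1,2),K(c),np.array(c['distortion'],float)).reshape(-1,2)
    return np.c_[p,np.ones(len(p))]
def plane(c,uv,z):
    E=np.array(c['extrinsics']); d=rays(c,uv)@E[:3,:3].T; o=E[:3,3]
    return o+d*((z-o[2])/d[:,2])[:,None]
def cloud(c):
    vv,uu=np.mgrid[0:480,0:640]; r=rays(c,np.c_[uu.ravel(),vv.ravel()])
    E=np.array(c['extrinsics']); P=(r*np.array(c['range_z']).reshape(-1,1))@E[:3,:3].T+E[:3,3]
    return P.reshape(480,640,3)
def load(f): return dict(np.load(f'pics/{f}.npz'))
E
python3 - <<'E'
from h import *
for n in ['scene','side','wrist']:
    c=snap(n,n+'0'); print(n,np.round(c['extrinsics'],3).tolist(),c['fx'],c['distortion'])
print(get_obs())
E
```

```text
scene [[0.677, 0.452, -0.58, 1.408], [0.736, -0.433, 0.52, -0.671], [-0.016, -0.779, -0.626, 0.968], [0.0, 0.0, 0.0, 1.0]] 586.068901967541 [-0.14142285  0.          0.          0.          0.        ]
side [[-0.959, -0.215, 0.183, 0.364], [-0.282, 0.764, -0.58, 0.827], [-0.015, -0.608, -0.794, 1.159], [0.0, 0.0, 0.0, 1.0]] 473.2939543702083 [0.03859126 0.         0.         0.         0.        ]
wrist [[0.438, -0.858, -0.267, 0.287], [-0.899, -0.419, -0.128, -0.417], [-0.002, 0.296, -0.955, 0.374], [0.0, 0.0, 0.0, 1.0]] 430.47473839740854 [-0.05883369  0.          0.          0.          0.        ]
{'clock': 0.15, 'joint_pos': array([-1.11701949e+00,  2.41257181e-01,  4.06988138e-03,  1.33518142e+00,
        9.67686435e-06,  1.57078127e+00]), 'joint_vel': array([-1.32493472e-03, -2.23247661e-03,  5.50941649e-03, -9.15822849e-05,
       -9.88681025e-04,  1.85179294e-04]), 'tau': array([-4.83503720e-05, -3.72635365e+01,  2.52638787e+01,  1.23764362e-02,
       -1.55643801e-05, -2.12707249e-06]), 'eef_pos': array([ 0.21899266, -0.44900502,  0.24162263]), 'tool_rot': array([ 9.74369057e-01,  2.24954044e-01, -1.72131679e-04, -7.67134676e-04]), 'ft_force': array([-0.11888399,  1.02956804,  0.10331486]), 'ft_torque': array([ 0.0101772 , -0.02477862, -0.03340116]), 'grip_width': 0.0854344217576067}
```

View pics/scene0.png

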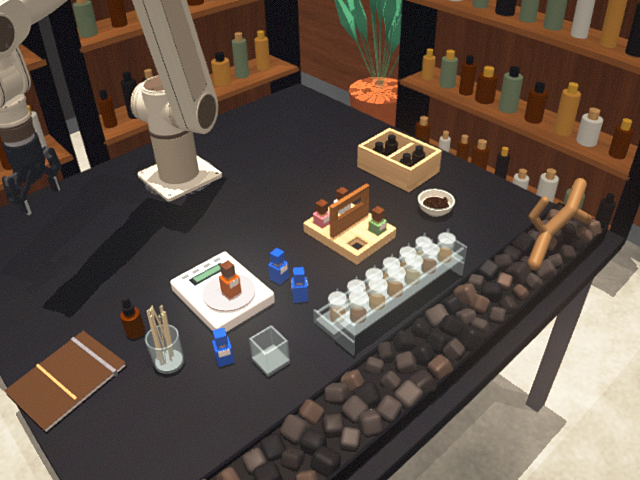

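View pics/side0.png

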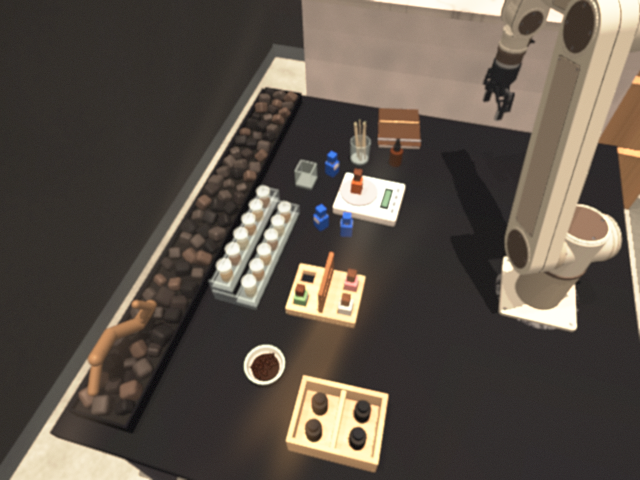

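View pics/wrist0.png

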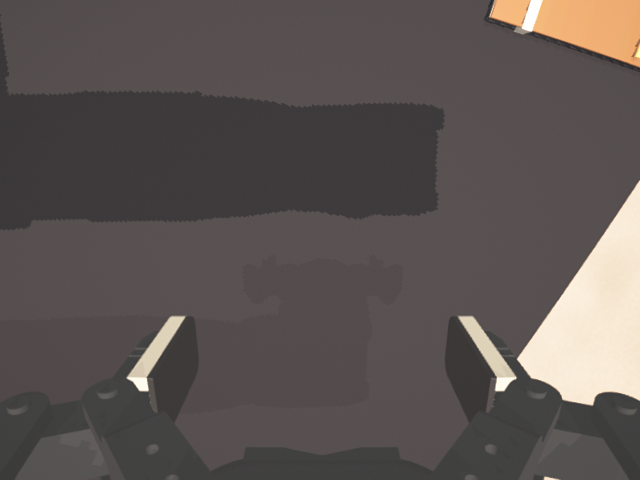

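Candidates for the amber bottle:
- The orange-brown square bottle on the scale pan: scene (230,281), side (357,183).
- The round dark dropper bottle: scene (132,320).
- Three blue look-alikes: scene (279,266), (300,286) and (222,347).

I choose the one on the pan and will check it in a close crop. The carrier is at scene (350,227), with its empty well at scene (354,245) and side (308,275).

Run:
```python
from h import *
a=load('scene0');b=load('side0')
i1=a['pixels'][180:340,160:420]; i2=b['pixels'][150:340,250:420]
o=np.zeros((600,800,3),np.uint8)
x=cv2.resize(i1,(480,295),interpolation=2); y=cv2.resize(i2,(510,570//1),interpolation=2)[:, :]
y=cv2.resize(i2,(268,300),interpolation=2)
o[:295,:480]=x;o[:300,490:758]=y
a2=cv2.resize(a['pixels'][250:310,200:260],(300,300),interpolation=2); b2=cv2.resize(b['pixels'][160:205,335:380],(300,300),interpolation=2)
o[300:600,:300]=a2;o[300:600,310:610]=b2
cv2.imwrite('pics/crop0.png',o[:,:,::-1])
for n,c,r in (('scene',a,(slice(255,305),slice(210,250))),('side',b,(slice(160,200),slice(340,375)))):
    P=cloud(c); 
    # top of cap and scale
    Q=P[r].reshape(-1,3); 
    for z in (0.048,0.132): 
        m=abs(Q[:,2]-z)<0.005; print(n,z,m.sum(),Q[m].mean(0).round(4))
    # carrier: heights
    Q=P.reshape(-1,3)
    box=(Q[:,0]>.4)&(Q[:,0]<.75)&(Q[:,1]>-.15)&(Q[:,1]<.25)
    m=box&(Q[:,2]>.122-.004)&(Q[:,2]<.132); print('handle top',m.sum(),Q[m].mean(0).round(4),np.ptp(Q[m],0).round(3))
    m=box&(abs(Q[:,2]-.030)<.004); print('plate',m.sum(),Q[m].mean(0).round(4),Q[m].min(0).round(3),Q[m].max(0).round(3))
```

```text
scene 0.048 759 [ 0.5656 -0.2064  0.0481]
scene 0.132 97 [ 0.5708 -0.2039  0.131 ]
handle top 218 [0.5636 0.1696 0.1238] [0.022 0.14  0.012]
plate 1377 [0.5938 0.1194 0.0294] [ 0.426 -0.15   0.026] [0.75  0.249 0.034]
side 0.048 448 [ 0.5607 -0.2031  0.0493]
side 0.132 57 [ 0.5661 -0.1992  0.1328]
handle top 225 [0.5585 0.1803 0.1259] [0.019 0.138 0.014]
plate 2012 [0.5643 0.1563 0.0301] [ 0.426 -0.148  0.026] [0.75  0.25  0.034]
```

View pics/crop0.png

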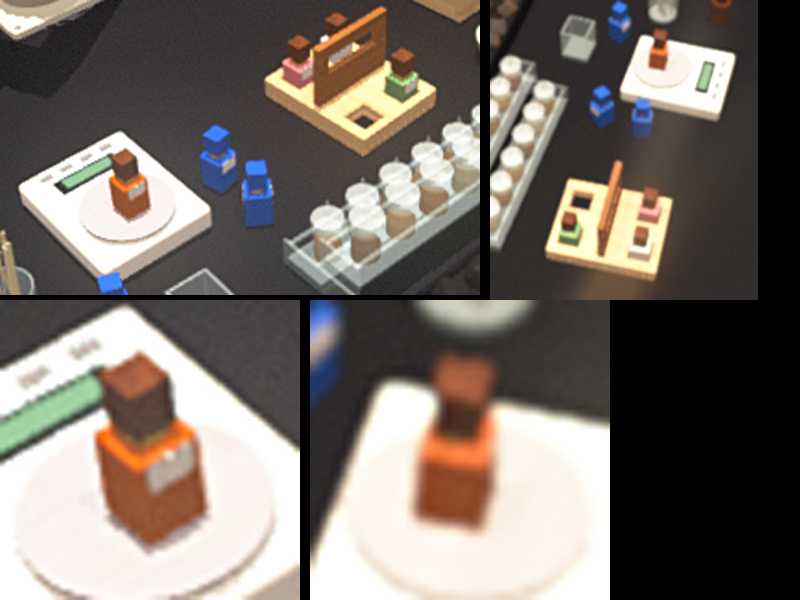

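The crop shows the orange-brown square bottle with a dark wooden cap standing on the pan, which matches the description. It is roughly at (0.568, -0.202), cap top z 0.131. Next I move the wrist camera over it.

Emit:
{"fn": "move_arm", "kwargs": {
  "moves": [
    [[0.06, 0.045, 0.02, 0, 0, 0, -1], [0.06, 0.045, 0.02, 0, 0, 0, -1], [0.06, 0.045, 0.02, 0, 0, 0, -1], [0.06, 0.045, 0.02, 0, 0, 0, -1], [0.06, 0.045, 0.02, 0, 0, 0, -1], [0.06, 0.045, 0.02, 0, 0, 0, -1], [0.06, 0.045, 0.02, 0, 0, 0, -1], [0.06, 0.045, 0.02, 0, 0, 0, -1]]
  ]
}}

```text
clock: 0.82
eef_pos: [0.4586, -0.2632, 0.3191]
tool_rot: [0.976, 0.216, -0.004, -0.005]
ft_force: [0.4, -1.0, -0.2]
grip_width: 0.0854
```

Run:
```python
from h import *
c=snap('wrist','w1'); o=get_obs(); print(o['eef_pos'],o['tool_rot'],o['clock'])
```

```text
[ 0.46459817 -0.25911686  0.3205859 ] [ 9.75723075e-01  2.18937832e-01 -4.55491306e-04 -5.52268793e-03] 0.8667
```

View pics/w1.png

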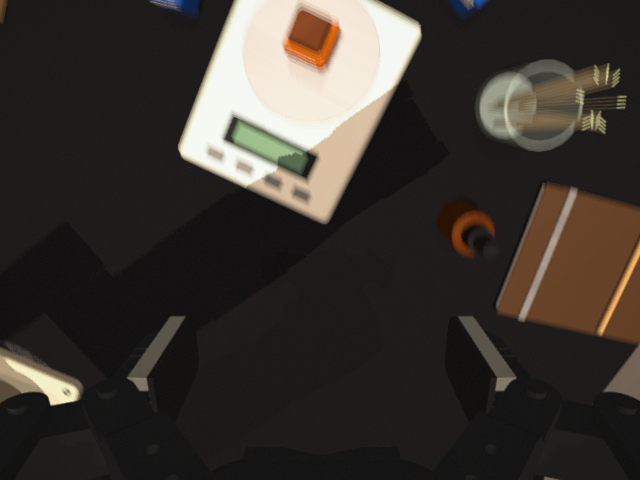

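The wrist view shows the amber bottle at (312,33), the scale, the beaker (530,105) and the dropper bottle (468,232). The picture is slightly blurred by motion, so I retake it and measure.

```bash
cat >> h.py <<'E'
def rectpose(c,mask,z):
    cs,_=cv2.findContours(mask.astype(np.uint8),cv2.RETR_EXTERNAL,cv2.CHAIN_APPROX_NONE)
    k=max(cs,key=cv2.contourArea).reshape(-1,2)
    P=plane(c,k,z)[:,:2]; (ctr,sz,ang)=cv2.minAreaRect((P*1000).astype(np.float32))
    return np.round(ctr,1),np.round(sz,1),round(ang,1),len(k)
E
python3 - <<'E'
from h import *
c=snap('wrist','w2'); o=get_obs(); print(o['eef_pos'],o['tool_rot'],o['clock'])
im=c['pixels']; hsv=cv2.cvtColor(im,cv2.COLOR_RGB2HSV)
for (u,v) in [(308,25),(312,35),(320,30),(290,45),(330,60),(310,60)]: print(u,v,hsv[v,u],c['range_z'][v,u])
P=cloud(c)
reg=np.zeros((480,640),bool); reg[0:80,270:350]=1
top=reg&(abs(P[:,:,2]-.132)<.006); print('top depth',top.sum(),P[top].mean(0)); print(rectpose(c,top,.132))
brown=reg&(hsv[...,0]<20)&(hsv[...,1]>130)&(hsv[...,2]<150); print(rectpose(c,brown,.132))
allb=reg&(hsv[...,0]<20)&(hsv[...,1]>130);print(rectpose(c,allb,.098))
cv2.imwrite('pics/w2c.png',cv2.resize(im[0:100,260:370],(770,600)[:2] if 0 else (660,600),interpolation=0)[:,:,::-1])
E
```

```text
[ 0.46194519 -0.26144853  0.31966197] [ 0.97565838  0.21923238 -0.00226301 -0.00477152] 0.9167
308 25 [ 12  72 187] 0.2902024
312 35 [ 11 187 142] 0.2908606
320 30 [ 26  30 233] 0.32318214
290 45 [ 17  28 245] 0.37168822
330 60 [ 12 239 179] 0.32767278
310 60 [ 10 184 133] 0.29593104
top depth 1312 [ 0.56642226 -0.20313301  0.13228425]
(array([ 566.4, -203. ]), array([24.4, 24.5]), 0.7, 126)
(array([ 565.4, -204.1]), array([25. , 25.2]), 1.4, 126)
(array([ 565.8, -203.7]), array([33.8, 34.9]), 1.6, 157)
```

View pics/w2c.png

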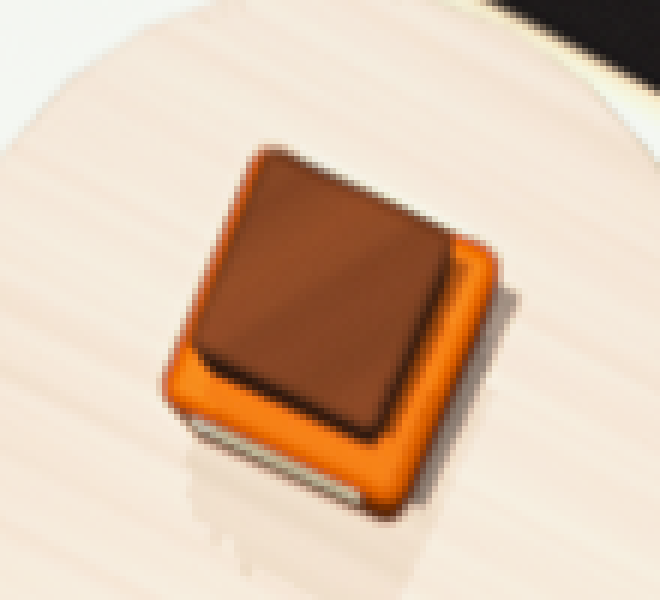

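Run:
```python
from h import *
print(get_obs()['joint_pos'].round(3))
for n in ('scene0','side0'):
    c=load(n);P=cloud(c);Q=P.reshape(-1,3)
    box=(Q[:,0]>.45)&(Q[:,0]<.68)&(Q[:,1]>.05)&(Q[:,1]<.3)
    m=box&(Q[:,2]>.108)&(Q[:,2]<.134); H=Q[m]
    vx,vy,x0,y0=cv2.fitLine((H[:,:2]*1000).astype(np.float32),cv2.DIST_HUBER,0,.01,.01).ravel()
    t=(H[:,:2]*1000-[x0,y0])@[vx,vy]; mid=(np.percentile(t,1)+np.percentile(t,99))/2
    print(n,'handle',np.degrees(np.arctan2(vy,vx)),[x0+mid*vx,y0+mid*vy],np.ptp(t))
    m=box&(abs(Q[:,2]-.03)<.005); print('plate rect',cv2.minAreaRect((Q[m][:,:2]*1000).astype(np.float32)))
    hsv=cv2.cvtColor(c['pixels'],cv2.COLOR_RGB2HSV)
    m=(P[...,0]>.4)&(P[...,0]<.75)&(P[...,1]>-.2)&(P[...,1]<.08)&(hsv[...,0]>105)&(hsv[...,0]<130)&(hsv[...,1]>150)&(P[...,2]>.01)
    l,lab,st,ce=cv2.connectedComponentsWithStats(m.astype(np.uint8))
    for i in range(1,l):
        if st[i,4]>30: print('blue',np.median(P[lab==i],0).round(3),np.percentile(P[lab==i][:,2],98).round(3))
```

```text
[-0.517  0.294  0.276  1.562  0.004  2.182]
scene0 handle -87.62423 [np.float64(565.6556192429205), np.float64(170.88240777096757)] 140.4427349764523
plate rect ((561.9557495117188, 171.93551635742188), (196.4803466796875, 158.94357299804688), 2.17213773727417)
blue [ 0.571 -0.073  0.072] 0.086
blue [ 0.658 -0.078  0.048] 0.086
side0 handle -87.11213 [np.float64(557.7553008777016), np.float64(177.38716368055304)] 138.41960786391127
plate rect ((559.6477661132812, 176.15945434570312), (191.09732055664062, 155.43582153320312), 2.448023796081543)
blue [ 0.642 -0.063  0.053] 0.09
blue [ 0.564 -0.055  0.079] 0.087
```

Emit:
{"fn": "move_arm", "kwargs": {
  "moves": [
    [[0.025, 0.014, -0.015, 0, 0, 0.23, -1], [0.025, 0.014, -0.015, 0, 0, 0.23, -1], [0.025, 0.014, -0.015, 0, 0, 0.23, -1], [0.025, 0.014, -0.015, 0, 0, 0.23, -1], [0.025, 0.014, -0.015, 0, 0, 0.23, -1], [0.025, 0.014, -0.015, 0, 0, 0.23, -1], [0.025, 0.014, -0.015, 0, 0, 0.23, -1], [0.025, 0.014, -0.015, 0, 0, 0.23, -1]]
  ]
}}

```text
clock: 1.58
eef_pos: [0.5619, -0.2061, 0.2558]
tool_rot: [0.752, 0.659, -0.006, -0.003]
ft_force: [0.3, 0.2, 0.8]
grip_width: 0.0852
```

```bash
cat >> h.py <<'E'
from scipy.spatial.transform import Rotation as R
def st(tgt=None,yaw=None):
    o=get_obs(); M=R.from_quat(o['tool_rot']).as_matrix()
    y=np.degrees(np.arctan2(M[1,0],M[0,0]))
    print('t',round(o['clock'],2),'pos',o['eef_pos'].round(4),'yaw',y.round(2),'z axis',M[:,2].round(4),'F',o['ft_force'].round(2),'w',round(o['grip_width'],4))
    if tgt is not None: print('shift units',((np.array(tgt)-o['eef_pos'])/.5).round(4))
    if yaw is not None:
        a=np.radians(yaw); T=np.array([[np.cos(a),np.sin(a),0],[np.sin(a),-np.cos(a),0],[0,0,-1]])
        print('turn units',(R.from_matrix(T@M.T).as_rotvec(degrees=True)/30).round(4))
E
python3 -c "
from h import *
st([.566,-.2035,.22],91.5)"
```

```text
t 1.58 pos [ 0.5619 -0.2061  0.2558] yaw 82.4 z axis [-0.0137 -0.0029 -0.9999] F [0.34 0.23 0.78] w 0.0852
shift units [ 0.0083  0.0051 -0.0716]
turn units [ 0.0075 -0.0256  0.3034]
```

Emit:
{"fn": "move_arm", "kwargs": {
  "moves": [
    [[0.003, 0.002, -0.02, 0.004, -0.013, 0.15, -1], [0.002, 0.002, -0.02, 0.002, -0.01, 0.1, -1], [0, 0, -0.015, 0, 0, 0.02, -1], [0, 0, 0, 0, 0, 0, -1], [0, 0, 0, 0, 0, 0, -1]]
  ]
}}

```text
clock: 2.0
eef_pos: [0.5626, -0.2042, 0.221]
tool_rot: [0.701, 0.714, -0.003, -0.005]
ft_force: [-0.9, -0.4, 0.3]
grip_width: 0.0853
```

Run:
```python
from h import *
st([.566,-.2035,.116],91.5)
c=snap('wrist','w3'); st()
P=cloud(c); 
for z in (.132,):
    m=(abs(P[...,2]-z)<.005)&(abs(P[...,0]-.566)<.04)&(abs(P[...,1]+.2035)<.04); print(m.sum(),P[m].mean(0) if m.any() else '')
    if m.any(): print(rectpose(c,m,z))
```

```text
t 2.0 pos [ 0.5626 -0.2042  0.221 ] yaw 91.05 z axis [-0.0106  0.0021 -0.9999] F [-0.94 -0.42  0.35] w 0.0853
shift units [ 0.0068  0.0013 -0.21  ]
turn units [-0.0039 -0.0202  0.0148]
t 2.05 pos [ 0.5624 -0.2042  0.2209] yaw 91.05 z axis [-0.0109  0.0021 -0.9999] F [-0.38  0.66 -1.23] w 0.0853
1941 [ 0.56655312 -0.20176303  0.13221178]
(array([ 566.6, -201.9]), array([23.8, 25. ]), 1.2, 167)
```

View pics/w3.png

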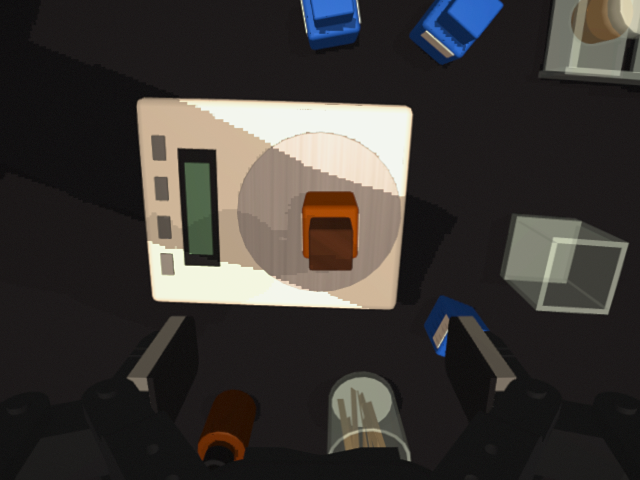

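The wrist view shows the cap at (330,245) squarely between the jaws. The beaker is at (370,420) and the dropper bottle at (230,425). I check the beaker's distance before going down.

Run:
```python
from h import *
for n in ('w2','scene0','side0'):
    P=cloud(load(n)); m=(P[...,2]>.1)&(P[...,2]<.19)&(P[...,0]>.4)&(P[...,0]<.75)&(P[...,1]<-.24)&(P[...,1]>-.5)
    print(n,m.sum(),P[m].min(0).round(3) if m.any() else '',P[m].max(0).round(3) if m.any() else '')
```

```text
w2 1891 [ 0.471 -0.418  0.1  ] [ 0.626 -0.38   0.159]
scene0 351 [ 0.474 -0.419  0.1  ] [ 0.629 -0.381  0.16 ]
side0 119 [ 0.473 -0.419  0.1  ] [ 0.625 -0.376  0.163]
```

Emit:
{"fn": "move_arm", "kwargs": {
  "moves": [
    [[0.004, 0.002, -0.02, -0.002, -0.01, 0.008, -1], [0.004, 0.002, -0.03, -0.002, -0.01, 0.006, -1], [0.001, 0, -0.03, 0, 0, 0, -1], [0, 0, -0.03, 0, 0, 0, -1], [0, 0, -0.02, 0, 0, 0, -1], [0, 0, 0, 0, 0, 0, -1], [0, 0, 0, 0, 0, 0, -1]]
  ]
}}

```text
clock: 2.63
eef_pos: [0.5684, -0.2059, 0.1602]
tool_rot: [0.701, 0.713, 0.002, 0.005]
ft_force: [-0.2, -0.8, 1.5]
grip_width: 0.0854
```

```bash
python3 -c "
from h import *
st([.5666,-.2023,.116],91.5)"
```

```text
t 2.63 pos [ 0.5684 -0.2059  0.1602] yaw 90.97 z axis [ 0.0098 -0.0046 -0.9999] F [-0.22 -0.77  1.45] w 0.0854
shift units [-0.0036  0.0073 -0.0885]
turn units [0.0086 0.0188 0.0175]
```

Emit:
{"fn": "move_arm", "kwargs": {
  "moves": [
    [[-0.002, 0.005, -0.03, 0.005, 0.01, 0.01, -1], [-0.002, 0.003, -0.03, 0.004, 0.009, 0.008, -1], [0, 0, -0.02, 0, 0, 0, -1], [0, 0, 0, 0, 0, 0, -1], [0, 0, 0, 0, 0, 0, -1]]
  ]
}}

```text
clock: 3.05
eef_pos: [0.5695, -0.2039, 0.1251]
tool_rot: [0.698, 0.716, 0.002, 0.004]
ft_force: [-0.3, -0.7, 1.2]
grip_width: 0.0854
```

```bash
python3 -c "
from h import *
st([.5666,-.2023,.116],91.5)"
```

```text
t 3.05 pos [ 0.5695 -0.2039  0.1251] yaw 91.4 z axis [ 0.009  -0.0033 -1.    ] F [-0.29 -0.68  1.2 ] w 0.0854
shift units [-0.0058  0.0031 -0.0183]
turn units [0.0063 0.0172 0.0033]
```

Emit:
{"fn": "move_arm", "kwargs": {
  "moves": [
    [[-0.005, 0.003, -0.01, 0.006, 0.016, 0, -1], [-0.004, 0.002, -0.01, 0.004, 0.012, 0, -1], [-0.002, 0.001, -0.004, 0, 0.005, 0, -1], [0, 0, 0, 0, 0, 0, -1]]
  ]
}}

```text
clock: 3.38
eef_pos: [0.5652, -0.2014, 0.1152]
tool_rot: [0.699, 0.715, -0.002, -0.002]
ft_force: [-0.3, 0.2, 1.1]
grip_width: 0.0855
```

```bash
python3 -c "
from h import *
st([.5666,-.2023,.116],91.5)"
```

```text
t 3.38 pos [ 0.5652 -0.2014  0.1152] yaw 91.37 z axis [-5.2e-03  7.0e-04 -1.0e+00] F [-0.28  0.22  1.15] w 0.0855
shift units [ 0.0029 -0.0017  0.0015]
turn units [-0.0014 -0.01    0.0044]
```

Within 1.5 mm of the target. Closing on the cap.

Emit:
{"fn": "move_arm", "kwargs": {
  "moves": [
    [[0.002, 0, 0, 0, -0.006, 0, 0.2], [0, 0, 0, 0, 0, 0, 0.4], [0, 0, 0, 0, 0, 0, 0.6], [0, 0, 0, 0, 0, 0, 1], [0, 0, 0, 0, 0, 0, 1], [0, 0, 0, 0, 0, 0, 1], [0, 0, 0, 0, 0, 0, 1], [0, 0, 0, 0, 0, 0, 1]]
  ]
}}

```text
clock: 4.05
eef_pos: [0.5669, -0.2016, 0.1163]
tool_rot: [0.699, 0.716, 0.0, -0.0]
ft_force: [0.7, -0.3, -0.3]
grip_width: 0.0229
```

```bash
python3 -c "
from h import *
st([.5666,-.2023,.116],91.5)"
```

```text
t 4.05 pos [ 0.5669 -0.2016  0.1163] yaw 91.37 z axis [ 0.  0. -1.] F [ 0.72 -0.3  -0.32] w 0.0229
shift units [-0.0006 -0.0014 -0.0007]
turn units [-0.      0.      0.0042]
```

Emit:
{"fn": "move_arm", "kwargs": {
  "moves": [
    [[0, 0, 0.02, 0, 0, 0, 1], [0, 0, 0.03, 0, 0, 0, 1], [0, 0, 0.04, 0, 0, 0, 1], [0, 0, 0.04, 0, 0, 0, 1], [0, 0, 0.04, 0, 0, 0, 1], [0, 0, 0.04, 0, 0, 0, 1], [0, 0, 0.03, 0, 0, 0, 1], [0, 0, 0.02, 0, 0, 0, 1]]
  ]
}}

```text
clock: 4.72
eef_pos: [0.5621, -0.1999, 0.2508]
tool_rot: [0.699, 0.715, -0.002, -0.005]
ft_force: [0.1, -1.3, -0.7]
grip_width: 0.0232
```

```bash
python3 -c "
from h import *
st([.6,0,.24],92.5); c=snap('wrist','w4')"
```

```text
t 4.72 pos [ 0.5621 -0.1999  0.2508] yaw 91.37 z axis [-0.0106  0.0038 -0.9999] F [ 0.1  -1.33 -0.68] w 0.0232
shift units [ 0.0757  0.3998 -0.0217]
turn units [-0.0071 -0.0204  0.0377]
```

View pics/w4.png

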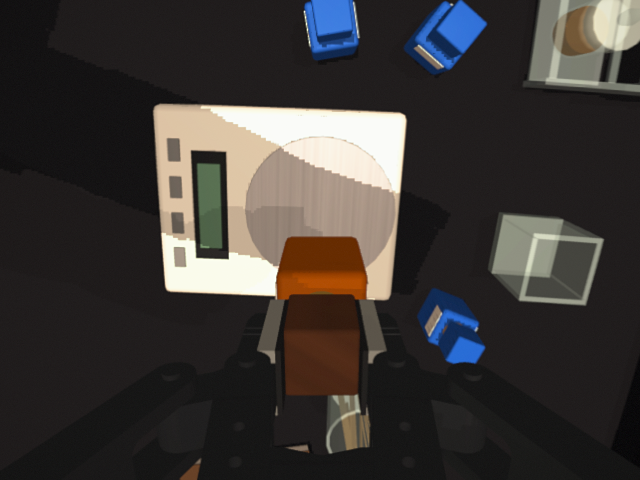

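The bottle is held squarely by its cap at (320,345) and the pan is empty. I carry it towards the carrier and stop short for a close look at the well.

Emit:
{"fn": "move_arm", "kwargs": {
  "moves": [
    [[0.016, 0.04, 0, -0.002, -0.005, 0.005, 1], [0.016, 0.06, 0, -0.002, -0.005, 0.005, 1], [0.016, 0.07, 0, -0.002, -0.005, 0.005, 1], [0.016, 0.07, 0, -0.002, -0.005, 0.005, 1], [0.016, 0.07, 0, 0, 0, 0.005, 1], [0.014, 0.07, 0, 0, 0, 0.005, 1], [0.01, 0.05, 0, 0, 0, 0.005, 1], [0.004, 0.02, 0, 0, 0, 0, 1]]
  ]
}}

```text
clock: 5.43
eef_pos: [0.617, 0.029, 0.2557]
tool_rot: [0.696, 0.718, 0.001, 0.004]
ft_force: [1.2, -0.4, -1.0]
grip_width: 0.0229
```

Emit:
{"fn": "move_arm", "kwargs": {
  "moves": [
    [[0, 0, 0, 0, 0, 0, 1], [0, 0, 0, 0, 0, 0, 1]]
  ]
}}

```text
clock: 5.6
eef_pos: [0.6168, 0.0319, 0.255]
tool_rot: [0.694, 0.72, 0.001, 0.004]
ft_force: [-0.2, -0.8, -1.5]
grip_width: 0.0229
```

```bash
python3 -c "
from h import *
c=snap('wrist','w5');st([.625,.139,.25],92.5); snap('side','s5')"
```

```text
t 5.65 pos [0.6168 0.0315 0.255 ] yaw 92.07 z axis [ 0.0065 -0.0043 -1.    ] F [-0.23  0.13 -0.97] w 0.0226
shift units [ 0.0165  0.2151 -0.01  ]
turn units [0.0082 0.0124 0.0142]
```

View pics/w5.png

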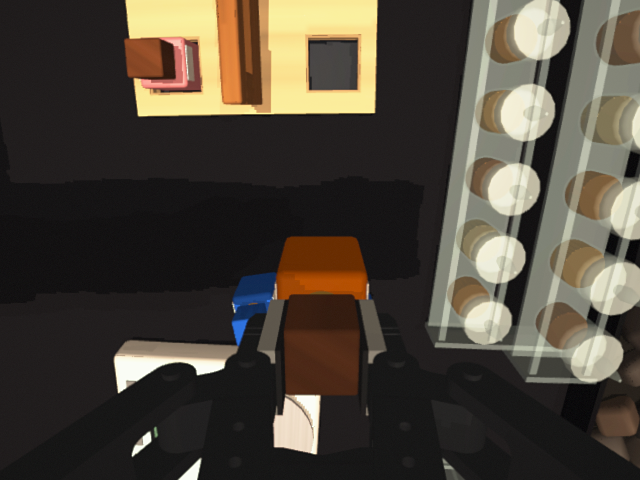

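The wrist view shows the empty well at (334,63), about 5 cm square and dark. The rose bottle is at (170,62) and the handle at (240,50). Measuring the well.

```bash
cat >> h.py <<'E'
def well(c,roi,t=80):
    g=c['pixels'].max(2); m=np.zeros((480,640),bool); m[roi]=g[roi]<t
    cs,_=cv2.findContours(m.astype(np.uint8),cv2.RETR_EXTERNAL,cv2.CHAIN_APPROX_NONE)
    k=max(cs,key=cv2.contourArea); print('px',cv2.minAreaRect(k))
    for z in (.028,.030):print(z,rectpose(c,m,z))
E
python3 - <<'E'
from h import *
c=load('w5'); g=c['pixels'].max(2); print(g[60,296:372:2]); print(g[26:100:2,334])
for t in (80,150): well(c,(slice(25,102),slice(297,370)),t)
P=cloud(c); m=(abs(P[...,2]-.03)<.004)&(P[...,0]>.44); print('plate z',P[m].mean(0).round(4), P[m].max(0).round(4),P[m].min(0).round(4))
# held bottle check: orange/brown top of cap
hs=cv2.cvtColor(c['pixels'],cv2.COLOR_RGB2HSV)
for (u,v) in [(322,340),(322,265)]: print(P[v,u].round(4))
# plate edge line nearest: front edge
s=load('s5');
cv2.imwrite('pics/s5c.png',cv2.resize(s['pixels'][220:340,260:400],(700,600),interpolation=2)[:,:,::-1])
E
```

```text
[251 251 251 251 251 242 126  70  74  74  72  73  74  73  73  74  73  73
  73  72  72  71  72  72  72  71  72  71  60  60  60 213 242 251 251 251
 251 251]
[250 250 250 251 239 231 130  51  65  72  73  72  73  73  73  73  73  72
  72  72  71  72  73  72  72  72  73  71  72  72  71  67 238 247 251 251
 251]
px ((332.5, 64.5), (49.0, 47.0), 90.0)
0.028 (array([623.1, 138.6]), array([37.2, 36.2]), 2.2, 190)
0.03 (array([623.1, 138.4]), array([37., 36.]), 2.2, 190)
px ((332.4999694824219, 63.49999237060547), (48.99999237060547, 50.99999237060547), -0.0)
0.028 (array([623.1, 139.3]), array([38.6, 37.7]), 2.2, 198)
0.03 (array([623.1, 139.1]), array([38.4, 37.5]), 2.2, 198)
plate z [0.583  0.1218 0.0305] [0.9478 0.1898 0.034 ] [ 0.4401 -0.2662  0.026 ]
[0.6166 0.04   0.2724]
[0.6166 0.0478 0.2293]
```

View pics/s5c.png

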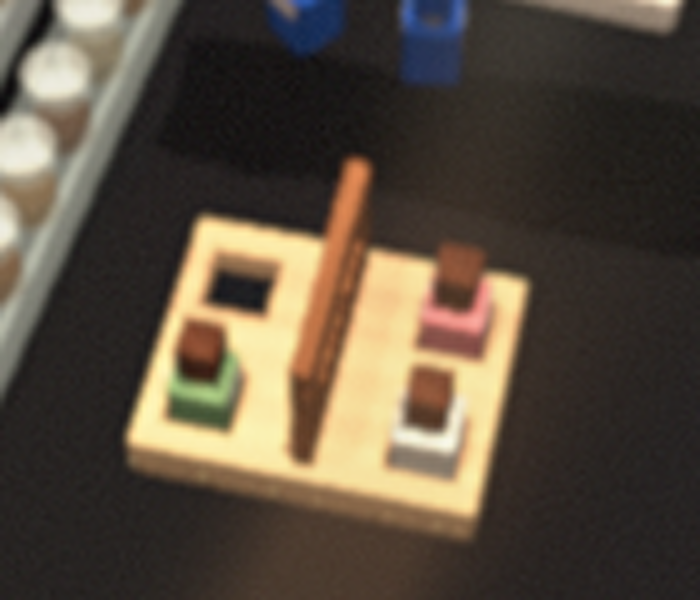

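Emit:
{"fn": "move_arm", "kwargs": {
  "moves": [
    [[0.002, 0.03, 0, 0.003, 0.004, 0.004, 1], [0.002, 0.04, 0, 0.003, 0.004, 0.004, 1], [0.002, 0.04, 0, 0, 0, 0.004, 1], [0.002, 0.04, -0.01, 0, 0, 0, 1], [0.002, 0.03, -0.02, 0, 0, 0, 1], [0.002, 0.02, -0.03, 0, 0, 0, 1], [0, 0.005, -0.04, 0, 0, 0, 1], [0, 0, -0.04, 0, 0, 0, 1]]
  ]
}}

```text
clock: 6.37
eef_pos: [0.6266, 0.128, 0.1905]
tool_rot: [0.7, 0.714, 0.006, 0.005]
ft_force: [0.0, -0.4, -1.1]
grip_width: 0.0229
```

Emit:
{"fn": "move_arm", "kwargs": {
  "moves": [
    [[0, 0, -0.02, 0, 0, 0, 1], [0, 0, 0, 0, 0, 0, 1]]
  ]
}}

```text
clock: 6.53
eef_pos: [0.6242, 0.1264, 0.1753]
tool_rot: [0.701, 0.713, 0.002, 0.003]
ft_force: [0.3, 0.4, -2.3]
grip_width: 0.0229
```

```bash
python3 -c "
from h import *
st([.6233,.1393,.125],92.4)"
```

```text
t 6.53 pos [0.6242 0.1264 0.1753] yaw 91.04 z axis [ 7.4e-03 -5.0e-04 -1.0e+00] F [ 0.26  0.44 -2.29] w 0.0229
shift units [-0.0019  0.0258 -0.1006]
turn units [0.0007 0.0142 0.0454]
```

Emit:
{"fn": "move_arm", "kwargs": {
  "moves": [
    [[-0.001, 0.012, -0.01, 0, 0.005, 0.02, 1], [0, 0.01, -0.02, 0, 0.005, 0.02, 1], [0, 0.004, -0.02, 0, 0.002, 0.01, 1], [0, 0, -0.02, 0, 0, 0, 1], [0, 0, -0.01, 0, 0, 0, 1], [0, 0, 0, 0, 0, 0, 1]]
  ]
}}

```text
clock: 7.03
eef_pos: [0.6252, 0.1387, 0.1338]
tool_rot: [0.692, 0.722, 0.001, 0.001]
ft_force: [-0.5, -0.2, -1.0]
grip_width: 0.023
```

```bash
python3 -c "
from h import *
st([.6233,.1393,.125],92.4)"
```

```text
t 7.03 pos [0.6252 0.1387 0.1338] yaw 92.45 z axis [ 3.7e-03  6.0e-04 -1.0e+00] F [-0.48 -0.22 -1.03] w 0.023
shift units [-0.0038  0.0012 -0.0177]
turn units [-0.0012  0.007  -0.0015]
```

Emit:
{"fn": "move_arm", "kwargs": {
  "moves": [
    [[-0.004, 0.001, -0.01, -0.001, 0.006, 0, 1], [-0.002, 0.001, -0.006, 0, 0.003, 0, 1], [0, 0, 0, 0, 0, 0, 1], [0, 0, 0, 0, 0, 0, 1]]
  ]
}}

```text
clock: 7.37
eef_pos: [0.622, 0.1397, 0.1251]
tool_rot: [0.692, 0.722, -0.001, -0.001]
ft_force: [0.6, 0.4, -1.0]
grip_width: 0.0232
```

```bash
python3 -c "
from h import *
st([.6233,.1393,.108],92.4)
c=snap('wrist','w6');s=snap('side','s6');a=snap('scene','a6')
o=np.zeros((600,800,3),np.uint8)
o[:300,:400]=cv2.resize(c['pixels'],(400,300),interpolation=3)
o[:300,400:]=cv2.resize(s['pixels'][220:310,260:380],(400,300),interpolation=2)
o[300:,:400]=cv2.resize(a['pixels'][180:270,300:420],(400,300),interpolation=2)
o[300:,400:]=cv2.resize(c['pixels'][200:425,180:480],(400,300),interpolation=2)
cv2.imwrite('pics/m6.png',o[:,:,::-1])"
```

```text
t 7.37 pos [0.622  0.1397 0.1251] yaw 92.43 z axis [-1.5e-03 -1.0e-04 -1.0e+00] F [ 0.61  0.39 -0.98] w 0.0232
shift units [ 0.0027 -0.0008 -0.0342]
turn units [ 0.0001 -0.0028 -0.001 ]
```

View pics/m6.png

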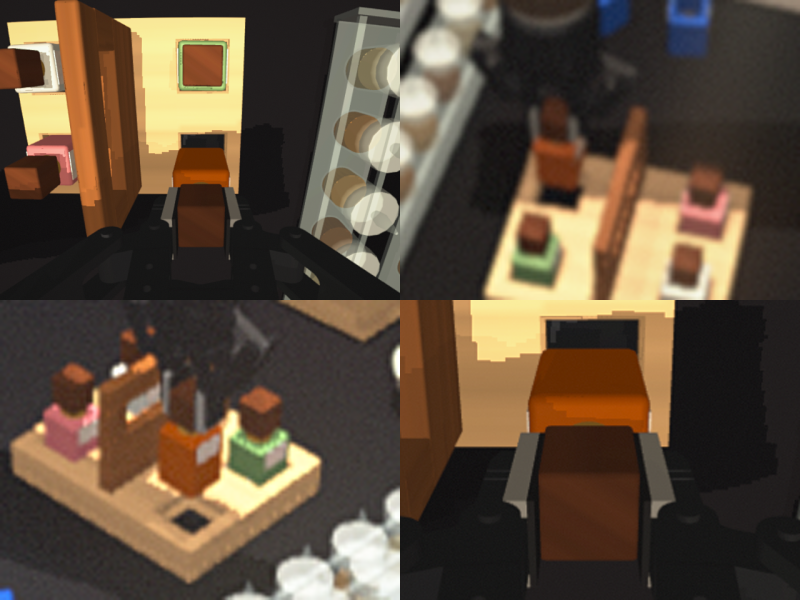

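The wrist crop shows the bottle just in front of and above the well, whose far edge is visible at crop (594,320). I compare the bottle's bottom edge with the well edges numerically.

Run:
```python
from h import *
c=load('w6'); im=c['pixels'].astype(int)
cv2.imwrite('pics/w6c.png',cv2.resize(c['pixels'][200:300,260:390],(780,600),interpolation=0)[:,:,::-1])
for v in (218,224,230): print(v,''.join('%4d'%x for x in im[v,278:372:1].max(1)))
for v in (238,242): print(v,''.join('%4d'%x for x in im[v,265:380].max(1)))
```

```text
218  250 250 250 250 250 250 249 235 234 236 229 121  38  30  30  36  51  53  53  52  52  49  31  30  31  29  31  32  31  30  32  31  31  32  30  31  31  32  31  32  30  32  31  31  30  33  30  31  30  32  30  31  31  32  32  30  31  32  30  31  30  30  30  31  31  31  31  31  31  30  26  26  27  25  27  25  26  27  25  26  63 123 153 166 165 171 187 193 193 192 193 193 193 192
224  250 250 250 250 250 250 249 238 236 239 232 120  47  29  31  48  49  50  45  28  26  27  26  26  28  27  27  26  27  29  28  27  27  28  26  27  29  27  29  28  27  28  28  25  27  27  27  27  27  25  27  26  28  30  30  32  31  31  32  30  30  32  32  32  30  30  32  30  30  27  26  25  25  25  25  25  25  26  24  32  71 129 167 169 166 174 196 196 196 195 196 196 196 196
230  250 250 250 250 250 251 249 236 229 231 225 140  55  24  32  48  49  49  44  26  26  27  26  25  29  27  27  26  24  26  28  26  26  27  25  28  25  26  27  27  25  28  27  26  26  25  26  27  27  26  27  29  31  29  31  30  30  32  30  32  31  30  29  28  31  31  30  30  29  31  30  31  27  24  24  25  26  27  25  40  87 140 172 1
[... 272 characters left out ...]
104 103 103 102 102 103 103 103 103 103 102 103 104 103 103 103 102 103 103 104 103 103 102 103 103 103 103 103 103 103 103 103 100  99  91  58  42  85 139 168 159 165 187 203 205 204 204 204 204 205 204 204 204 204 204 204 205 205 204
242  253 253 253 254 250 187 175 176 176 176 176 176 177 176 176 176 177 177 177 168 125 108 107 107 107 108 108 107 108 107 104 102 102 102 103 103 101 102 103 103 102 102 103 102 103 101 101 102 102 102 104 103 102 102 102 102 102 102 103 101 102 102 102 102 102 102 102 102 102 102 102 102 103 103 102 102 102 102 103 103 102 102 102 102 101 103 102 102 102 102 102 103 102 113 147 166 160 172 190 202 202 202 202 202 202 201 200 200 200 200 202 201 201 201 201
```

View pics/w6c.png

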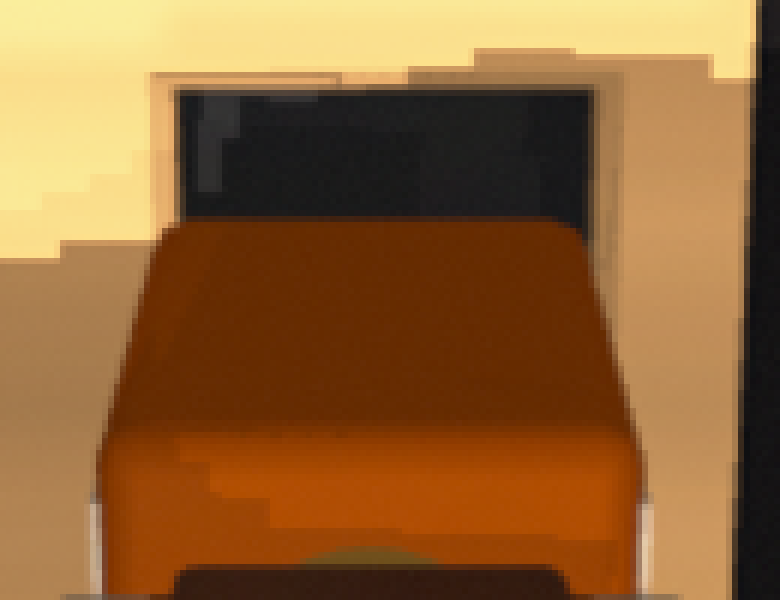

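Run:
```python
from h import *
c=load('w6')
print('outer',plane(c,[(285.3,222),(363,222),(325,212)],.030).round(4))
print('inner',plane(c,[(289.7,222),(358.5,222),(325,215)],.028).round(4))
print('bottle',plane(c,[(286.5,238),(358,238),(322,236.5)],.057).round(4))
print('body top', plane(c,[(276.7,273),(366.5,273),(322,273)],.107).round(4))
```

```text
outer [[0.6015 0.1539 0.03  ]
 [0.6438 0.1557 0.03  ]
 [0.6229 0.1604 0.03  ]]
inner [[0.6038 0.1535 0.028 ]
 [0.6416 0.1551 0.028 ]
 [0.623  0.1583 0.028 ]]
bottle [[0.6043 0.1531 0.057 ]
 [0.639  0.1546 0.057 ]
 [0.6215 0.1546 0.057 ]]
body top [[0.6045 0.1546 0.107 ]
 [0.6381 0.156  0.107 ]
 [0.6215 0.1553 0.107 ]]
```

Well centre comes out at (0.6233, 0.139), bottle at about (0.622, 0.138). I shift about +1 mm in x and +0.5 to +1 mm in y while lowering.

Emit:
{"fn": "move_arm", "kwargs": {
  "moves": [
    [[0.003, 0.002, -0.008, 0, -0.003, 0, 1], [0.002, 0.001, -0.008, 0, 0, 0, 1], [0.001, 0, -0.008, 0, 0, 0, 1], [0, 0, -0.004, 0, 0, 0, 1], [0, 0, 0, 0, 0, 0, 1]]
  ]
}}

```text
clock: 7.93
eef_pos: [0.6264, 0.1414, 0.1112]
tool_rot: [0.692, 0.722, 0.001, 0.001]
ft_force: [0.2, -0.8, 0.4]
grip_width: 0.0232
```

```bash
python3 -c "
from h import *
st([.6231,.1402,.098],92.4)"
```

```text
t 7.93 pos [0.6264 0.1414 0.1112] yaw 92.42 z axis [ 3.5e-03  6.0e-04 -1.0e+00] F [ 0.18 -0.84  0.39] w 0.0232
shift units [-0.0066 -0.0025 -0.0264]
turn units [-0.0012  0.0067 -0.0007]
```

Emit:
{"fn": "move_arm", "kwargs": {
  "moves": [
    [[-0.006, -0.002, 0, -0.001, 0.006, 0, 1], [0, 0, 0, 0, 0, 0, 1], [0, 0, 0, 0, 0, 0, 1]]
  ]
}}

```text
clock: 8.18
eef_pos: [0.6227, 0.1403, 0.1105]
tool_rot: [0.692, 0.722, -0.001, -0.0]
ft_force: [-0.4, -0.4, -0.9]
grip_width: 0.0232
```

```bash
python3 -c "
from h import *
st([.6231,.1402,.098],92.4)"
```

```text
t 8.18 pos [0.6227 0.1403 0.1105] yaw 92.42 z axis [-1.2e-03 -2.0e-04 -1.0e+00] F [-0.38 -0.42 -0.93] w 0.0232
shift units [ 0.0007 -0.0001 -0.0251]
turn units [ 0.0004 -0.0024 -0.0006]
```

Emit:
{"fn": "move_arm", "kwargs": {
  "moves": [
    [[0, 0, -0.01, 0, 0, 0, 1], [0, 0, -0.008, 0, 0, 0, 1], [0, 0, -0.006, 0, 0, 0, 1], [0, 0, 0, 0, 0, 0, 1]]
  ]
}}

```text
clock: 8.52
eef_pos: [0.6229, 0.1402, 0.0979]
tool_rot: [0.692, 0.722, -0.0, -0.0]
ft_force: [-0.8, 0.3, -1.2]
grip_width: 0.0231
```

```bash
python3 -c "
from h import *
st([.6231,.1402,.098],92.4)"
```

```text
t 8.52 pos [0.6229 0.1402 0.0979] yaw 92.41 z axis [-2.e-04 -0.e+00 -1.e+00] F [-0.82  0.32 -1.23] w 0.0231
shift units [ 0.0003 -0.      0.0003]
turn units [ 0.     -0.0005 -0.0004]
```

Aligned, with the bottle's underside at the top of the plate. Lowering a few mm at a time and watching the force.

Emit:
{"fn": "move_arm", "kwargs": {
  "moves": [
    [[0, 0, -0.006, 0, 0, 0, 1], [0, 0, -0.006, 0, 0, 0, 1], [0, 0, 0, 0, 0, 0, 1]]
  ]
}}

```text
clock: 8.77
eef_pos: [0.6228, 0.1402, 0.0909]
tool_rot: [0.692, 0.722, -0.0, -0.0]
ft_force: [-0.4, 0.6, -1.6]
grip_width: 0.023
```

```bash
python3 -c "
from h import *
st([.6231,.1402,.076],92.4)"
```

```text
t 8.77 pos [0.6228 0.1402 0.0909] yaw 92.41 z axis [-8.e-04 -1.e-04 -1.e+00] F [-0.4   0.62 -1.6 ] w 0.023
shift units [ 0.0006  0.0001 -0.0298]
turn units [ 0.0002 -0.0015 -0.0004]
```

Emit:
{"fn": "move_arm", "kwargs": {
  "moves": [
    [[0, 0, -0.008, 0, 0, 0, 1], [0, 0, -0.008, 0, 0, 0, 1], [0, 0, -0.006, 0, 0, 0, 1], [0, 0, 0, 0, 0, 0, 1]]
  ]
}}

```text
clock: 9.1
eef_pos: [0.6228, 0.1402, 0.0786]
tool_rot: [0.692, 0.722, -0.0, -0.0]
ft_force: [-0.2, -0.3, -1.0]
grip_width: 0.023
```

```bash
python3 -c "
from h import *
st([.6231,.1402,.076],92.4)"
```

```text
t 9.1 pos [0.6228 0.1402 0.0786] yaw 92.41 z axis [-7.e-04 -2.e-04 -1.e+00] F [-0.24 -0.34 -0.96] w 0.023
shift units [ 0.0006  0.     -0.0053]
turn units [ 0.0003 -0.0014 -0.0004]
```

Emit:
{"fn": "move_arm", "kwargs": {
  "moves": [
    [[0, 0, -0.003, 0, 0, 0, 1], [0, 0, -0.003, 0, 0, 0, 1], [0, 0, 0, 0, 0, 0, 1]]
  ]
}}

```text
clock: 9.35
eef_pos: [0.623, 0.1403, 0.0766]
tool_rot: [0.692, 0.722, 0.0, 0.0]
ft_force: [0.4, -0.3, -0.5]
grip_width: 0.0231
```

```bash
python3 -c "
from h import *
st([.6231,.1402,.076],92.4)"
```

```text
t 9.35 pos [0.623  0.1403 0.0766] yaw 92.41 z axis [ 1.e-04  1.e-04 -1.e+00] F [ 0.42 -0.28 -0.52] w 0.0231
shift units [ 0.0002 -0.0001 -0.0011]
turn units [-0.0001  0.0002 -0.0005]
```

Emit:
{"fn": "move_arm", "kwargs": {
  "moves": [
    [[0, 0, -0.003, 0, 0, 0, 1], [0, 0, 0, 0, 0, 0, 1]]
  ]
}}

```text
clock: 9.52
eef_pos: [0.6235, 0.1404, 0.0766]
tool_rot: [0.692, 0.722, 0.001, 0.001]
ft_force: [-0.6, -0.4, -1.0]
grip_width: 0.0232
```

Emit:
{"fn": "move_arm", "kwargs": {
  "moves": [
    [[0, 0, -0.002, 0, 0, 0, 1], [0, 0, 0, 0, 0, 0, 1]]
  ]
}}

```text
clock: 9.68
eef_pos: [0.6242, 0.1406, 0.0763]
tool_rot: [0.692, 0.722, 0.002, 0.001]
ft_force: [-0.9, 0.2, -0.9]
grip_width: 0.0232
```

Emit:
{"fn": "move_arm", "kwargs": {
  "moves": [
    [[-0.002, 0, -0.005, 0, 0.003, 0, 1], [0, 0, 0, 0, 0, 0, 1]]
  ]
}}

```text
clock: 9.85
eef_pos: [0.6247, 0.1407, 0.0769]
tool_rot: [0.692, 0.722, 0.003, 0.002]
ft_force: [0.4, -0.8, -1.4]
grip_width: 0.0231
```

```bash
python3 -c "
from h import *
st([.6231,.1402,.076],92.4)
c=snap('wrist','w7');s=snap('side','s7');a=snap('scene','a7')
o=np.zeros((600,800,3),np.uint8)
o[:300,:400]=cv2.resize(c['pixels'],(400,300),interpolation=3)
o[:300,400:]=cv2.resize(s['pixels'][220:310,260:380],(400,300),interpolation=2)
o[300:,:400]=cv2.resize(a['pixels'][180:270,300:420],(400,300),interpolation=2)
o[300:,400:]=cv2.resize(c['pixels'][200:425,180:480],(400,300),interpolation=2)
cv2.imwrite('pics/m7.png',o[:,:,::-1])"
```

```text
t 9.85 pos [0.6247 0.1407 0.0769] yaw 92.41 z axis [ 0.0068  0.0016 -1.    ] F [ 0.37 -0.77 -1.43] w 0.0231
shift units [-0.0032 -0.001  -0.0019]
turn units [-0.003   0.0129 -0.0003]
```

View pics/m7.png

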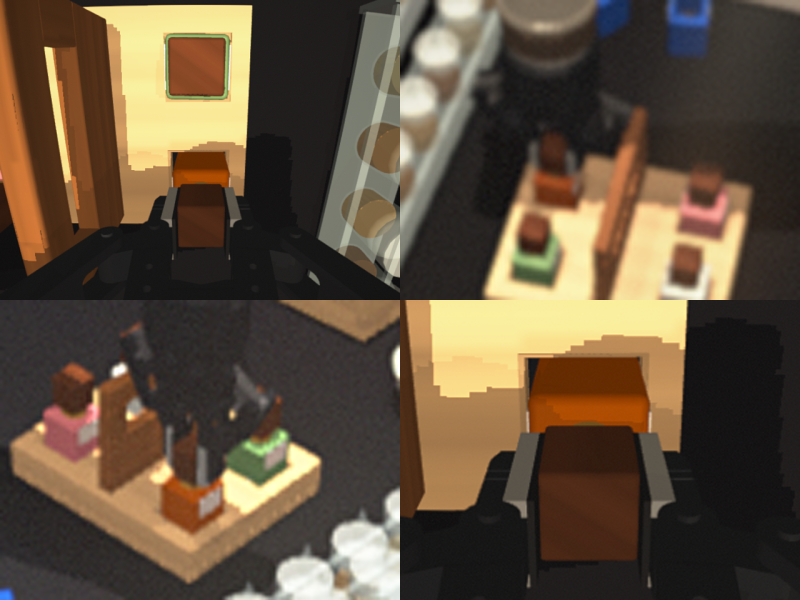

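The amber bottle is inside the well but leaning against the +x side, with a gap on the left at crop (533,385). I check its height against the neighbours' caps, then re-centre and push gently.

Run:
```python
from h import *
for n in ('w7','a7','s7'):
    c=load(n);P=cloud(c);hs=cv2.cvtColor(c['pixels'],cv2.COLOR_RGB2HSV)
    m=(hs[...,0]<13)&(hs[...,1]>225)&(hs[...,2]>80)&(abs(P[...,0]-.623)<.03)&(abs(P[...,1]-.139)<.03)&(P[...,2]<.08)
    if m.sum()>10: print(n,m.sum(),'body z 95pc',np.percentile(P[m][:,2],[50,90,97]).round(4))
c=load('w7');P=cloud(c)
for v in range(248,300,4): print(v,P[v,322].round(4),c['pixels'][v,322])
```

```text
w7 1051 body z 95pc [0.0487 0.0585 0.0594]
a7 14 body z 95pc [0.0578 0.0596 0.0606]
248 [0.6246 0.1569 0.0304] [102  44   1]
252 [0.6245 0.1571 0.0363] [101  43   0]
256 [0.6245 0.157  0.0411] [101  42   0]
260 [0.6245 0.1566 0.0451] [103  45   4]
264 [0.6244 0.1569 0.0506] [102  44   1]
268 [0.6244 0.1567 0.0543] [101  42   1]
272 [0.6244 0.1563 0.0574] [131  55   0]
276 [0.6244 0.155  0.0583] [159  70   5]
280 [0.6245 0.1537 0.059 ] [175  76   4]
284 [0.6246 0.1518 0.0585] [176  78   5]
288 [0.6246 0.1502 0.0585] [176  77   5]
292 [0.6247 0.1496 0.0609] [110  78  27]
296 [0.6245 0.1512 0.068 ] [50 25 13]
```

The body top reads z 0.0585, against 0.058 when seated, so the bottle is at or within 1 mm of the floor. I straighten, re-centre, press a touch and check.

Emit:
{"fn": "move_arm", "kwargs": {
  "moves": [
    [[-0.004, -0.001, -0.002, -0.003, 0.014, 0, 1], [0, 0, 0, 0, 0, 0, 1], [0, 0, 0, 0, 0, 0, 1]]
  ]
}}

```text
clock: 10.25
eef_pos: [0.6245, 0.1407, 0.0762]
tool_rot: [0.692, 0.722, 0.001, 0.001]
ft_force: [0.1, 0.2, 3.6]
grip_width: 0.0228
```

```bash
python3 -c "
from h import *
st([.6229,.1402,.076],92.4)"
```

```text
t 10.25 pos [0.6245 0.1407 0.0762] yaw 92.41 z axis [ 2.5e-03  8.0e-04 -1.0e+00] F [0.1  0.18 3.65] w 0.0228
shift units [-0.0031 -0.0009 -0.0004]
turn units [-0.0016  0.0048 -0.0004]
```

Force rises to +3.6 N, so the bottle stands on the floor. I open to half width.

Emit:
{"fn": "move_arm", "kwargs": {
  "moves": [
    [[0, 0, 0, 0, 0, 0, 0.4], [0, 0, 0, 0, 0, 0, 0.2], [0, 0, 0, 0, 0, 0, 0], [0, 0, 0, 0, 0, 0, 0], [0, 0, 0, 0, 0, 0, 0], [0, 0, 0, 0, 0, 0, 0]]
  ]
}}

```text
clock: 10.75
eef_pos: [0.6236, 0.1403, 0.074]
tool_rot: [0.692, 0.722, -0.0, -0.0]
ft_force: [1.4, -0.1, 0.3]
grip_width: 0.0428
```

```bash
python3 -c "
from h import *
st([.6229,.1402,.076],92.4)
c=snap('wrist','w8');P=cloud(c)
for v in range(256,300,8): print(v,P[v,322].round(4),c['pixels'][v,322])
cv2.imwrite('pics/w8c.png',cv2.resize(c['pixels'][180:420,160:480],(800,600),interpolation=2)[:,:,::-1])"
```

```text
t 10.75 pos [0.6236 0.1403 0.074 ] yaw 92.4 z axis [-6.e-04 -1.e-04 -1.e+00] F [ 1.36 -0.08  0.27] w 0.0428
shift units [-0.0015 -0.0003  0.0041]
turn units [ 0.0001 -0.0011  0.    ]
256 [0.6231 0.1568 0.0389] [102  44   2]
264 [0.6231 0.1565 0.0476] [102  44   1]
272 [0.6231 0.1563 0.0555] [110  46   1]
280 [0.6233 0.1538 0.0572] [167  72   2]
288 [0.6234 0.1506 0.0575] [175  76   3]
296 [0.6235 0.1487 0.0604] [83 55 24]
```

View pics/w8c.png

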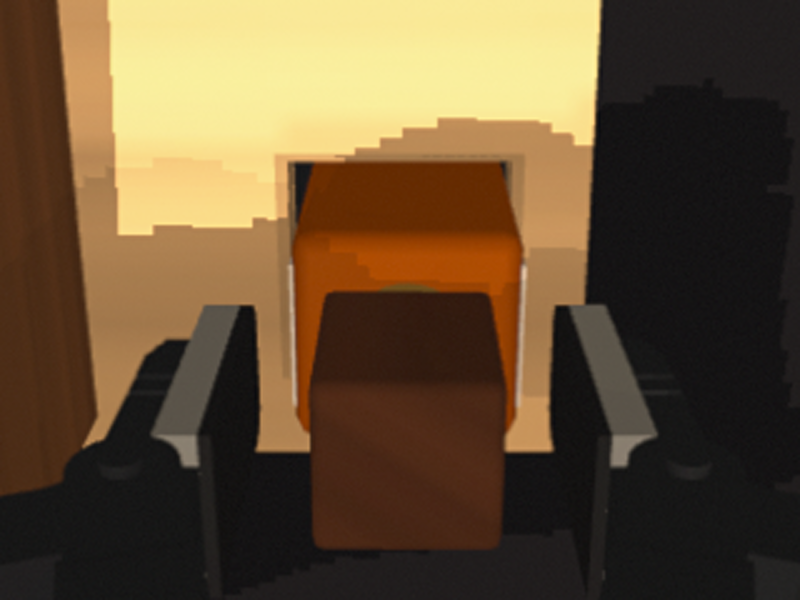

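The fingers are off the cap and the bottle stands upright, centred in the well, body top z 0.0575. Raising straight up.

Emit:
{"fn": "move_arm", "kwargs": {
  "moves": [
    [[0, 0, 0.01, 0, 0, 0, 0], [0, 0, 0.02, 0, 0, 0, 0], [0, 0, 0.04, 0, 0, 0, 0], [0, 0, 0.05, 0, 0, 0, 0], [0, 0, 0.06, 0, 0, 0, 0], [0, 0, 0.06, 0, 0, 0, 0], [0, 0, 0.05, 0, 0, 0, 0], [0, 0, 0.03, 0, 0, 0, 0]]
  ]
}}

```text
clock: 11.47
eef_pos: [0.6148, 0.1387, 0.2377]
tool_rot: [0.692, 0.722, -0.008, -0.006]
ft_force: [0.7, -0.1, 0.5]
grip_width: 0.0426
```

Emit:
{"fn": "move_arm", "kwargs": {
  "moves": [
    [[-0.03, -0.04, 0.03, 0, 0, 0, 0], [-0.04, -0.05, 0.03, 0, 0, 0, -0.5], [-0.04, -0.05, 0.02, 0, 0, 0, -1], [-0.02, -0.03, 0, 0, 0, 0, -1], [0, 0, 0, 0, 0, 0, -1], [0, 0, 0, 0, 0, 0, -1]]
  ]
}}

```text
clock: 11.97
eef_pos: [0.5477, 0.0526, 0.2911]
tool_rot: [0.691, 0.723, -0.002, -0.001]
ft_force: [0.2, 0.4, 0.3]
grip_width: 0.0857
```

```bash
python3 -c "
from h import *
st([.561,.174,.2],92.4)
c=snap('wrist','w9');st()"
```

```text
t 11.97 pos [0.5477 0.0526 0.2911] yaw 92.61 z axis [-0.0053 -0.0015 -1.    ] F [0.22 0.44 0.27] w 0.0857
shift units [ 0.0267  0.2428 -0.1822]
turn units [ 0.0029 -0.0101 -0.0071]
t 12.02 pos [0.5479 0.0528 0.2911] yaw 92.64 z axis [-0.0053 -0.0019 -1.    ] F [-0.14 -0.31 -0.09] w 0.0856
```

View pics/w9.png

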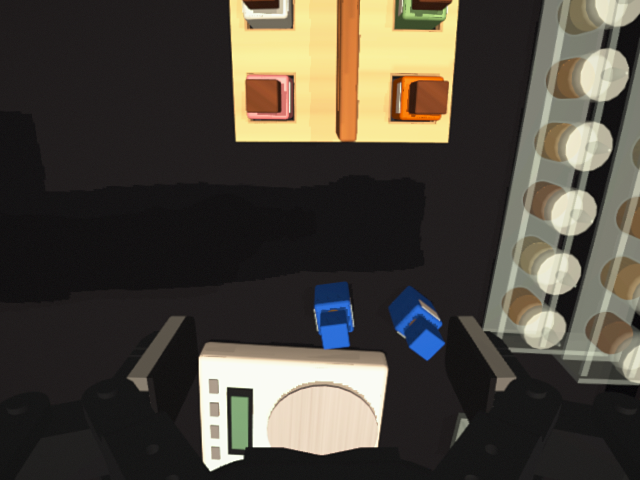

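The wrist view shows the amber bottle in its well at (420,97), with rose, clear and green in theirs. The handle bar runs along u≈347. Measuring the handle's line.

Run:
```python
from h import *
c=load('w9');P=cloud(c);Q=P.reshape(-1,3)
m=(abs(Q[:,2]-.126)<.005)&(abs(Q[:,0]-.562)<.05)&(Q[:,1]>.06)&(Q[:,1]<.26);H=Q[m]
vx,vy,x0,y0=cv2.fitLine((H[:,:2]*1000).astype(np.float32),cv2.DIST_HUBER,0,.01,.01).ravel()
print(m.sum(),H.mean(0),H.min(0),H.max(0),np.degrees(np.arctan2(vy,vx)),'x at 174:',x0+vx/vy*(174-y0))
# near plate edge (y min) at z=.03
m=(abs(Q[:,2]-.03)<.004)&(abs(Q[:,0]-.562)<.12)&(Q[:,1]>.06);print(Q[m].min(0),Q[m].max(0))
```

```text
2562 [0.56005898 0.15184695 0.12625434] [0.5521393  0.10685799 0.12110356] [0.56778991 0.1939595  0.12896955] -87.45071 x at 174: 559.1057
[0.46286763 0.09532714 0.02602896] [0.65752564 0.21988904 0.03394218]
```

Emit:
{"fn": "move_arm", "kwargs": {
  "moves": [
    [[0.003, 0.03, -0.01, 0, -0.004, 0, -1], [0.004, 0.05, -0.02, 0, -0.004, 0, -1], [0.004, 0.06, -0.03, 0, 0, 0, -1], [0.004, 0.05, -0.03, 0, 0, 0, -1], [0.004, 0.03, -0.03, 0, 0, 0, -1], [0.002, 0.01, -0.02, 0, 0, 0, -1], [0, 0, 0, 0, 0, 0, -1], [0, 0, 0, 0, 0, 0, -1]]
  ]
}}

```text
clock: 12.68
eef_pos: [0.5603, 0.1779, 0.2164]
tool_rot: [0.689, 0.725, -0.001, -0.0]
ft_force: [-0.2, -0.5, -0.1]
grip_width: 0.0855
```

```bash
python3 -c "
from h import *
st([.5593,.1745,.17],92.5)"
```

```text
t 12.68 pos [0.5603 0.1779 0.2164] yaw 92.88 z axis [-0.0021 -0.002  -1.    ] F [-0.15 -0.54 -0.11] w 0.0855
shift units [-0.0019 -0.0068 -0.0928]
turn units [ 0.0039 -0.0041 -0.0125]
```

Emit:
{"fn": "move_arm", "kwargs": {
  "moves": [
    [[-0.001, -0.005, -0.02, 0.003, -0.003, -0.01, -1], [0, -0.002, -0.03, 0, 0, 0, -1], [0, 0, -0.02, 0, 0, 0, -1], [0, 0, -0.01, 0, 0, 0, -1], [0, 0, 0, 0, 0, 0, -1], [0, 0, 0, 0, 0, 0, -1]]
  ]
}}

```text
clock: 13.18
eef_pos: [0.5621, 0.1712, 0.1785]
tool_rot: [0.693, 0.721, 0.001, 0.001]
ft_force: [0.5, 0.2, -0.3]
grip_width: 0.0856
```

```bash
python3 -c "
from h import *
st([.5593,.1745,.107],92.5); snap('wrist','w10')"
```

```text
t 13.18 pos [0.5621 0.1712 0.1785] yaw 92.33 z axis [ 3.5e-03 -5.0e-04 -1.0e+00] F [ 0.49  0.25 -0.28] w 0.0856
shift units [-0.0055  0.0067 -0.1429]
turn units [0.0009 0.0067 0.0057]
```

View pics/w10.png

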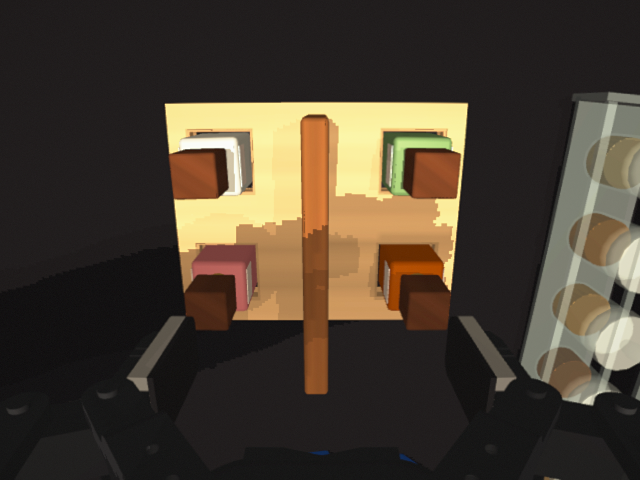

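All four bottles are in their wells and the handle bar runs from (315,117) to (316,392), midway between the jaws. Fixing its centre from this view.

Run:
```python
from h import *
c=load('w10');a=plane(c,[(315,118),(316,392)],.126);print(a,a.mean(0),np.linalg.norm(a[0]-a[1]))
P=cloud(c);Q=P.reshape(-1,3);m=(abs(Q[:,2]-.126)<.004)&(abs(Q[:,0]-.562)<.03)&(Q[:,1]>.06)&(Q[:,1]<.26);H=Q[m]
print(cv2.minAreaRect((H[:,:2]*1000).astype(np.float32)))
```

```text
[[0.55674934 0.24188043 0.126     ]
 [0.5620054  0.10823428 0.126     ]] [0.55937737 0.17505736 0.126     ] 0.13374946462846493
((559.224853515625, 174.4095458984375), (12.094013214111328, 135.8255157470703), 2.3662376403808594)
```

Handle centre is (0.5593, 0.1746), size 12 × 136 mm, which agrees with the earlier value. Descending.

Emit:
{"fn": "move_arm", "kwargs": {
  "moves": [
    [[-0.005, 0.006, 0, 0.001, 0.006, 0.005, -1], [0, 0, -0.02, 0, 0, 0, -1], [0, 0, -0.03, 0, 0, 0, -1], [0, 0, -0.03, 0, 0, 0, -1], [0, 0, -0.02, 0, 0, 0, -1], [0, 0, -0.01, 0, 0, 0, -1], [0, 0, 0, 0, 0, 0, -1], [0, 0, 0, 0, 0, 0, -1]]
  ]
}}

```text
clock: 13.9
eef_pos: [0.5616, 0.1755, 0.1241]
tool_rot: [0.691, 0.723, 0.004, 0.002]
ft_force: [-0.4, 0.0, -0.3]
grip_width: 0.0855
```

```bash
python3 -c "
from h import *
st([.5593,.1746,.107],92.4)"
```

```text
t 13.9 pos [0.5616 0.1755 0.1241] yaw 92.53 z axis [ 0.0087  0.0028 -1.    ] F [-0.37  0.05 -0.32] w 0.0855
shift units [-0.0046 -0.0018 -0.0341]
turn units [-0.0054  0.0167 -0.0042]
```

Emit:
{"fn": "move_arm", "kwargs": {
  "moves": [
    [[-0.003, -0.001, -0.015, -0.005, 0.015, -0.004, -1], [0, 0, -0.01, 0, 0, 0, -1], [0, 0, 0, 0, 0, 0, -1], [0, 0, 0, 0, 0, 0, -1]]
  ]
}}

```text
clock: 14.23
eef_pos: [0.5611, 0.1755, 0.1121]
tool_rot: [0.692, 0.722, 0.001, 0.001]
ft_force: [-0.0, -0.4, -0.2]
grip_width: 0.0853
```

```bash
python3 -c "
from h import *
st([.5593,.1746,.107],92.4)"
```

```text
t 14.23 pos [0.5611 0.1755 0.1121] yaw 92.41 z axis [ 3.2e-03  9.0e-04 -1.0e+00] F [-0.01 -0.43 -0.18] w 0.0853
shift units [-0.0036 -0.0018 -0.0101]
turn units [-0.0018  0.006  -0.0002]
```

Emit:
{"fn": "move_arm", "kwargs": {
  "moves": [
    [[-0.004, -0.002, -0.008, -0.002, 0.006, 0, -1], [0, 0, -0.004, 0, 0, 0, -1], [0, 0, 0, 0, 0, 0, -1], [0, 0, 0, 0, 0, 0, -1]]
  ]
}}

```text
clock: 14.57
eef_pos: [0.5594, 0.1745, 0.1061]
tool_rot: [0.692, 0.722, 0.0, 0.0]
ft_force: [0.1, 0.4, -0.4]
grip_width: 0.0854
```

```bash
python3 -c "
from h import *
st([.5593,.1746,.107],92.4)"
```

```text
t 14.57 pos [0.5594 0.1745 0.1061] yaw 92.4 z axis [ 1.e-03  2.e-04 -1.e+00] F [ 0.09  0.39 -0.37] w 0.0854
shift units [-0.0002  0.0002  0.0017]
turn units [-0.0003  0.0019 -0.    ]
```

Aligned within 1 mm. Closing on the bar.

Emit:
{"fn": "move_arm", "kwargs": {
  "moves": [
    [[0, 0, 0, 0, 0, 0, 0], [0, 0, 0, 0, 0, 0, 0.3], [0, 0, 0, 0, 0, 0, 0.5], [0, 0, 0, 0, 0, 0, 0.7], [0, 0, 0, 0, 0, 0, 1], [0, 0, 0, 0, 0, 0, 1], [0, 0, 0, 0, 0, 0, 1], [0, 0, 0, 0, 0, 0, 1]]
  ]
}}

```text
clock: 15.23
eef_pos: [0.5597, 0.1746, 0.1069]
tool_rot: [0.692, 0.722, 0.001, 0.0]
ft_force: [0.0, -0.6, -0.4]
grip_width: 0.0112
```

Emit:
{"fn": "move_arm", "kwargs": {
  "moves": [
    [[0, 0, 0, 0, 0, 0, 1], [0, 0, 0, 0, 0, 0, 1], [0, 0, 0, 0, 0, 0, 1]]
  ]
}}

```text
clock: 15.48
eef_pos: [0.5597, 0.1746, 0.1069]
tool_rot: [0.692, 0.722, 0.001, 0.0]
ft_force: [0.2, -0.8, -0.2]
grip_width: 0.0114
```

```bash
python3 -c "
from h import *
st([.5593,.1746,.2],92.4)
c=snap('wrist','w11')"
```

```text
t 15.48 pos [0.5597 0.1746 0.1069] yaw 92.4 z axis [ 1.9e-03  6.0e-04 -1.0e+00] F [ 0.16 -0.76 -0.24] w 0.0114
shift units [-0.0008 -0.      0.1861]
turn units [-0.0012  0.0037 -0.    ]
```

View pics/w11.png

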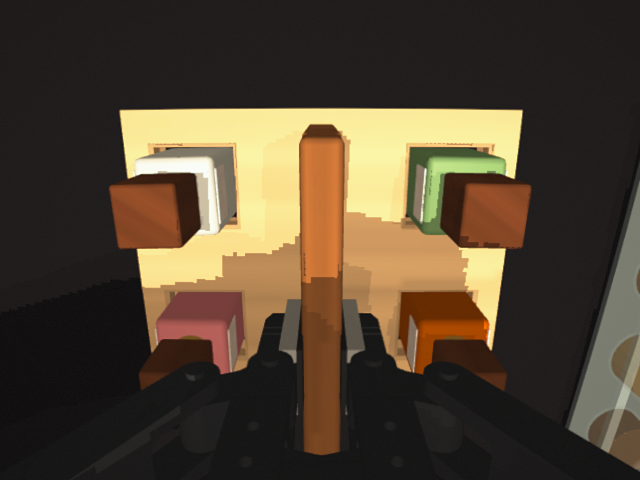

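The jaws hold the bar at (322,340), opening 11.4 mm on the 12 mm bar. Lifting slowly.

Emit:
{"fn": "move_arm", "kwargs": {
  "moves": [
    [[0, 0, 0.005, 0, 0, 0, 1], [0, 0, 0.01, 0, 0, 0, 1], [0, 0, 0.012, 0, 0, 0, 1], [0, 0, 0.012, 0, 0, 0, 1], [0, 0, 0.012, 0, 0, 0, 1], [0, 0, 0.01, 0, 0, 0, 1]]
  ]
}}

```text
clock: 16.03
eef_pos: [0.5541, 0.1728, 0.1327]
tool_rot: [0.692, 0.722, -0.006, -0.003]
ft_force: [0.1, -0.0, -6.9]
grip_width: 0.0107
```

```bash
python3 -c "
from h import *
st([.5593,.1746,.207],92.4)
c=snap('side','s12')
cv2.imwrite('pics/s12c.png',cv2.resize(c['pixels'][200:350,240:440],(800,600),interpolation=2)[:,:,::-1])"
```

```text
t 16.03 pos [0.5541 0.1728 0.1327] yaw 92.4 z axis [-0.0138 -0.0044 -0.9999] F [ 0.09 -0.03 -6.94] w 0.0107
shift units [0.0105 0.0036 0.1485]
turn units [ 0.0084 -0.0263  0.0001]
```

View pics/s12c.png

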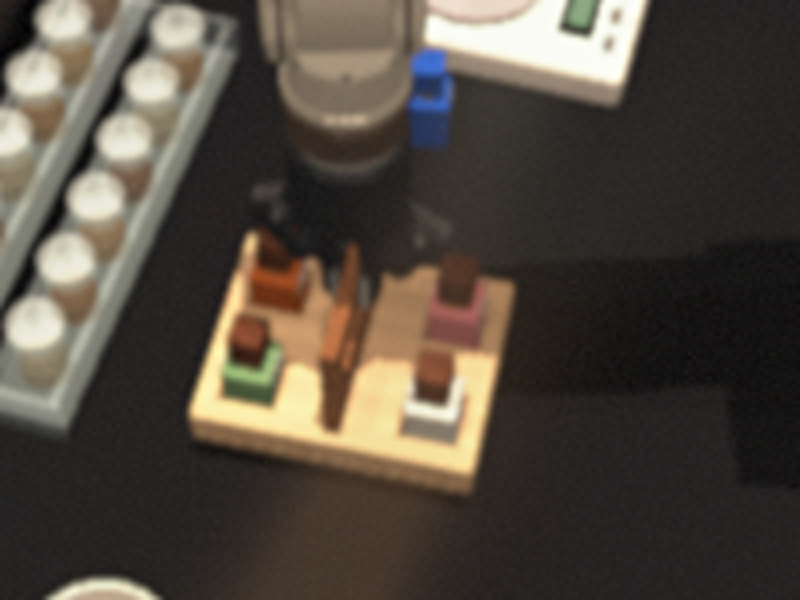

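The carrier is airborne and level, force -6.9 N (full weight about 7.1 N), four bottles seated. I continue up to about 100 mm.

Emit:
{"fn": "move_arm", "kwargs": {
  "moves": [
    [[0.001, 0, 0.012, 0.001, -0.003, 0, 1], [0.002, 0, 0.016, 0.001, -0.004, 0, 1], [0.002, 0.001, 0.018, 0.001, -0.004, 0, 1], [0.002, 0.001, 0.02, 0.001, -0.004, 0, 1], [0.002, 0.001, 0.02, 0.001, -0.004, 0, 1], [0.001, 0, 0.018, 0.001, -0.003, 0, 1], [0, 0, 0.014, 0, 0, 0, 1], [0, 0, 0.008, 0, 0, 0, 1]]
  ]
}}

```text
clock: 16.75
eef_pos: [0.5603, 0.1747, 0.2048]
tool_rot: [0.692, 0.722, 0.001, 0.001]
ft_force: [-0.2, 0.3, -6.2]
grip_width: 0.0109
```

Emit:
{"fn": "move_arm", "kwargs": {
  "moves": [
    [[0, 0, 0.004, 0, 0, 0, 1], [0, 0, 0, 0, 0, 0, 1], [0, 0, 0, 0, 0, 0, 1]]
  ]
}}

```text
clock: 17.0
eef_pos: [0.561, 0.1749, 0.209]
tool_rot: [0.692, 0.722, 0.002, 0.002]
ft_force: [0.1, -0.0, -6.9]
grip_width: 0.0107
```

```bash
python3 -c "
from h import *
st([.5593,.1746,.207],92.4)"
```

```text
t 17.0 pos [0.561  0.1749 0.209 ] yaw 92.4 z axis [ 0.0058  0.0012 -1.    ] F [ 0.1  -0.03 -6.87] w 0.0107
shift units [-0.0035 -0.0007 -0.0041]
turn units [-0.0023  0.0111  0.    ]
```

Height reached. I hold still so the 0.5 s condition is met, and check stability, level and bottle seats.

Emit:
{"fn": "move_arm", "kwargs": {
  "moves": [
    [[0, 0, 0, 0, 0, 0, 1], [0, 0, 0, 0, 0, 0, 1], [0, 0, 0, 0, 0, 0, 1], [0, 0, 0, 0, 0, 0, 1], [0, 0, 0, 0, 0, 0, 1], [0, 0, 0, 0, 0, 0, 1], [0, 0, 0, 0, 0, 0, 1], [0, 0, 0, 0, 0, 0, 1]]
  ]
}}

```text
clock: 17.67
eef_pos: [0.5593, 0.1744, 0.2057]
tool_rot: [0.692, 0.722, -0.0, 0.0]
ft_force: [0.1, 1.3, -6.6]
grip_width: 0.0112
```

Run:
```python
from h import *
st()
w=snap('wrist','w13');s=snap('side','s13');a=snap('scene','a13');st()
for n,c in (('w',w),('s',s),('a',a)):
    Q=cloud(c).reshape(-1,3); hs=cv2.cvtColor(c['pixels'],cv2.COLOR_RGB2HSV).reshape(-1,3)
    m=(abs(Q[:,2]-.132)<.012)&(abs(Q[:,0]-.56)<.11)&(abs(Q[:,1]-.175)<.09)&(hs[:,0]<25)&(hs[:,0]>12)&(hs[:,2]>120)
    X=Q[m]; 
    if len(X)<50: continue
    A=np.c_[X[:,:2]-[.56,.175],np.ones(len(X))]
    for _ in range(4):
        k=np.linalg.lstsq(A,X[:,2],rcond=None)[0]; r=abs(A@k-X[:,2])<.003; A,X=A[r],X[r]
    print(n,len(X),'plate slope',k[:2].round(4),'z',k[2].round(4))
o=np.zeros((600,800,3),np.uint8)
o[:300,:400]=cv2.resize(w['pixels'],(400,300),interpolation=3)
o[:300,400:]=cv2.resize(s['pixels'][200:350,240:440],(400,300),interpolation=2)
o[300:,:400]=cv2.resize(a['pixels'][140:260,280:440],(400,300),interpolation=2)
o[300:,400:]=cv2.resize(a['pixels'],(400,300),interpolation=3)
cv2.imwrite('pics/m13.png',o[:,:,::-1])
```

```text
t 17.67 pos [0.5593 0.1744 0.2057] yaw 92.4 z axis [-5.e-04 -8.e-04 -1.e+00] F [ 0.06  1.31 -6.57] w 0.0112
t 17.82 pos [0.5594 0.1744 0.2058] yaw 92.4 z axis [-3.e-04 -7.e-04 -1.e+00] F [-0.43 -0.01 -6.09] w 0.0111
w 27489 plate slope [-0.0017 -0.0033] z 0.1291
s 1490 plate slope [ 0.0013 -0.0145] z 0.1291
a 609 plate slope [-0.0063  0.0069] z 0.1279
```

View pics/m13.png

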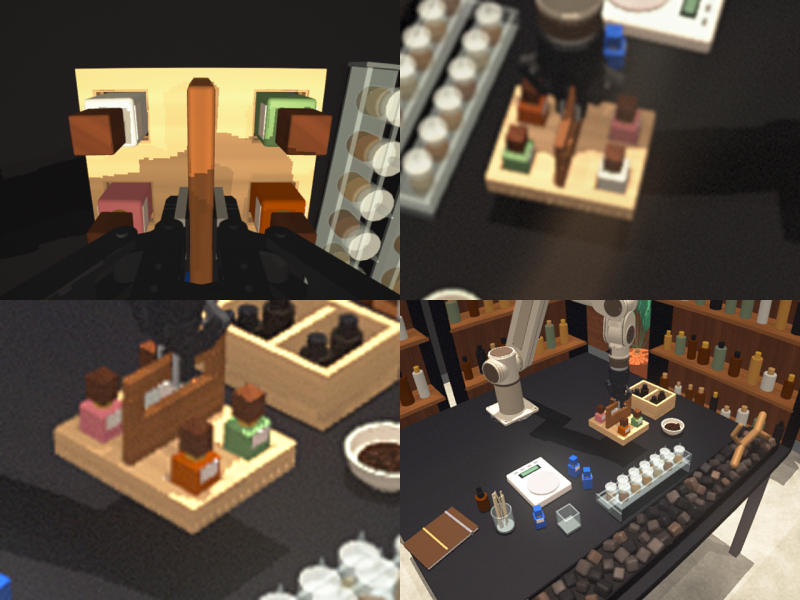

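The carrier hangs level (slope under 0.015 rad), plate top at z 0.129, so its underside is at about 0.099. All four bottles are seated, the pose is steady, and nothing else has visibly moved. Handing in.

```bash
python3 -c "
from h import *
st(); print(job_done()); st()"
```

```text
t 17.82 pos [0.5594 0.1744 0.2058] yaw 92.4 z axis [-3.e-04 -7.e-04 -1.e+00] F [-0.43 -0.01 -6.09] w 0.0111
the job is handed in; nothing more can be done
None
the job is handed in; nothing more can be done
```

I put the amber bottle into the carrier's empty well, released it, and lifted the carrier by its handle board. The job was handed in at 17.8 s with the carrier held still. The hand-in reports no verdict.

- **Bottle in its well:** the floor contact read +3.6 N before I let go. After release, the top of the coloured body was at z 0.0575 m, against 0.058 m expected, with the bottle upright and centred.
- **Carrier in the air:** its underside was about 99 mm above the counter. The three cameras gave a tilt of 0.004 to 0.015 rad. The arm moved only about 0.1 mm over the last 0.15 s, and the wrist carried 6 to 7 N, close to the expected 7.1 N.
- **Other bottles and bystanders:** the last pictures show all four bottles in their wells and nothing else on the counter visibly moved. I judged this by eye and did not measure it.
- **Disagreements:** while I lowered the bottle the last few millimetres it drifted about 1.5 mm towards the well's +x wall. I corrected that before letting go. The first camera estimates of the carrier's position differed by up to 8 mm, so I used the later close wrist measurements, which agreed to about 1 mm.

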